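Spin-check a pipe swivel and brake it at the grease nozzle

ROBOT

A 7-joint arm with a two-finger parallel gripper is mounted at the origin on the work surface. World frame = base frame: x ahead of the robot, y to its left, z up, the work surface at z = 0. Lengths are in mm, angles in rad, forces in N, time in s.
With the tool pointing down it reaches from about 400 to 875 mm from the base axis. Payload 4.4 kg.
Tool frame: the origin (TCP) lies midway between the tips of the shut fingers; the grasp point (between the pads) lies 19 mm behind it; z points along the fingers, y is the line along which they close (so a half turn about z gives the same grasp; the last joint's range is limited). The gripper opens to 85 mm and grips with 20 to 120 N. Pads are 22 mm wide; open, the fingers measure 114 mm over their backs; the gripper's body (76 mm by 85 mm) begins 54 mm behind the grasp point. The pads swing forward as they close: fully open they stand 13 mm farther back than shut.
Start: joints at [-1.261, 0.628, 0.038, 1.517, -0.027, 0.996, -0.02], TCP at [238.538, 604.663, 208.413] pointing down, gripper open.
Joint ranges: [-3.06, 3.06], [-0.37, 2.12], [-1.25, 1.32], [0.18, 2.47], [-1.1, 4.24], [0.23, 1.98], [-2.94, 2.94]. Speed limits (rad/s): [2.57, 2.57, 3.14, 3.14, 3.14, 3.14, 3.14].

INTERFACE

Orientations are given as [roll, pitch, yaw] about the fixed x, y, z axes, in that order (R = Rz(yaw) Ry(pitch) Rx(roll)).
In Python, from cell import readout, optics, order gives the robot as it stands.
- The arm moves only by the shell command python3 -m jog 'ROWS'. ROWS is a JSON object of lists of equal length, an entry for each row: "claw": the opening, from 0 (shut) to 1 (fully open); "xyz": the shift along the tool's x, y, z each as a share of 0.1 m, from -1 to 1, a list of three; "twist": the turn, a rotation vector about the tool's x, y, z each as a share of 180 degrees, from -1 to 1, a list of three. A call has 1 to 12 rows; each row shifts and turns the commanded pose from where the row before left it, along the tool's axes as they then stand; what a row does not reach is not made up. A row lasts 1/8 s, in which the tool goes at most 62.5 mm and 10.7 degrees, less where a joint would pass 70% of its speed; a pose out of reach is approached as far as the arm can. A call with a number of a shift or a turn outside -1 to 1 is refused whole. A call with a gripper value outside its range is refused whole. The fingers move at their own pace and stop on an object; the grip force is fixed at half the most. Time passes only in rows, so rows that do not move let the fingers close. It gives the time, the measured TCP pose, the force, the opening and the grip force at its end, in the units of the state.
- readout.read_state(): the state, without advancing time (a new reading comes with each control period).
- optics.get_image(name): name is "scene" or "top" or "wrist"; returns a dict with "color" (480x640x3 uint8, red, green, blue), "fovy" (degrees; the focal length in pixels is half the picture's height over the tangent of half this angle, whatever the lens; pixels are square), "cx", "cy" (the principal point, pixels), "k1" (the pictures are not rectified: a ray, as slopes to the right and down, at radius r is drawn at 1 + k1 r^2 times it, then the intrinsics apply), "view" (4x4, takes a point from world to camera coordinates). Camera axes: x right, y up, looking along -z (the intrinsics and any distortion apply to the point x, -y, -z); pixel columns grow to the right and rows downward; lengths in mm; the calibration is good to about 2 mm. A picture is of the moment at which its call begins. There is no depth.
- order.finish_job(): hands the job in; it is judged then, once.
Trained networks look in the newest picture that a camera, given by its name, has taken for a name from the list of things; names that differ only in an ending like _2 or _b are one class to them, and where a whole thing is asked for, a point or a joint stands for the part that bears it (a point fixed in the world has none). Each returns a list of dicts, best first, with "score" (0 to 1); they miss things now and then, are a little off and sometimes report something else, mostly with a low value. They report only what shows in the picture. A call takes as long as a camera call.
- optics.boxes_of(camera, label): "rect" ([left, top, width, height] in pixels, round what is visible of it).
The state is a dict: "clock": time; "qpos": joint angles; "qd": joint speeds; "tau": joint torques, N m; "eef_pos": TCP position; "tool_rot": TCP orientation; "force": force on the tool from outside, world axes, zero at the start; "torque": the same for the moment, N m; "width": finger opening in mm; "gripper_force": force on a finger pad.
Only numpy, scipy, OpenCV 4.12 (cv2) and the standard library are available. Lean on these libraries where they do the work, as an engineer would, in place of code of your own. Each camera call takes 0.05 s, during which the arm holds its last target. There are 200 camera calls.

TASK

Check that the ball race of the pipe swivel runs freely: with a fingertip, flick the turning half so that it spins by itself, hands off, and let its grease nipple go past the fixed grease nozzle at least once. Then brake it on a later pass with a fingertip so that it comes to rest with the nipple facing the nozzle, and take the hand away. It must be stopped there in one go, not brought to rest somewhere else and pushed round, and the loose things on the bench stay where they are; nothing is to be picked up.

Things in the scene. Friction and masses are not known exactly. Their poses are not given: they have to be found in the camera images.
- stand: Fixed bench stand: dark steel plate 310 x 200 x 12 mm with the fixed lower half of a pipe swivel (radius to 72 mm, below 52 mm) and the grease nozzle on a grey bracket (44 mm wide, 170 to 204 mm from the axis, top 88 mm above the bench). Origin on the bench on the swivel's upright axis; +x points from the axis to the nozzle; the plate spans -100 to +210 mm along x. Place and heading vary.
- housing: Turning half, aluminium, about 1.9 kg: round drum, radius 95 mm, side 52 to 88 mm above the bench, with one square grease boss on its side. In the middle of its top a cam coupler, radius 51 mm, up to 148 mm above the bench, with two brass levers folded against it (to radius 62 mm). Origin on the axis 52 mm above the bench, +x along the boss. It only turns, on the upright axis.
- swivel (a joint): Turn of the housing in rad, unlimited, anticlockwise from above positive, counting on through whole turns: 0 and each multiple of 2 pi = nipple facing the nozzle. Starts at rest between -3.9 and -2.4 (nipple roughly on the side away from the nozzle). May be spun either way. It coasts long: it loses about a tenth of its speed each second, plus about 0.06 rad/s each second.
- nipple_tip (a point): Outer end of the steel grease nipple, 137 mm from the axis, 70 mm above the bench; turns with the housing. The nipple sits in the outer face of the boss, a block 34 mm wide reaching out to radius 125 mm, from 52 to 88 mm above the bench. A fingertip on the boss's flank pushes the housing round; 2 N give 2 rad/s within about 0.1 s.
- nozzle_tip (a point): Tip of the fixed brass grease nozzle, 150 mm from the axis, 70 mm above the bench, pointing at the axis. The nipple passes it with 13 mm to spare.
- top_centre (a point): Point on the swivel's axis at the height of the drum's top face, 88 mm above the bench. That face is flat and bare between radius 66 and 95 mm (and out over the boss): a fingertip pressed on it brakes the housing quickly (3 N stop it from 2 rad/s in about 0.1 s).
- adapter: Bystander: loose aluminium pipe adapter standing upright, radius 46 mm, 72 mm high; origin under its centre.
- wrench: Bystander: loose steel wrench 200 mm long lying flat; origin under its middle.
- oil_can: Bystander: loose dark can standing upright, radius 33 mm, 150 mm high; origin under its centre.
- carton: Bystander: loose cardboard box 130 x 100 x 65 mm; origin under its centre.

How it is judged (in metres and radians):
On the way, in this order (a step that is already met when the one before it is completed fails the run):
1. after the nipple has gone past the nozzle at least once, the housing spins on by itself, untouched, for most of a second ((value of joint swivel above 0.3 rad or value of joint swivel below -6.58 rad) and (velocity of joint swivel above 0.3 rad/s or velocity of joint swivel below -0.3 rad/s) and contact force between anything else and housing below 0.05 N), for 0.8 s.
2. a fingertip brakes the housing (contact force between the fingers and housing above 0.3 N).
At the end, for the whole second after the job is handed in: The housing is at rest on its second or a later pass, with the nipple's tip within 28 mm (level distance) of the nozzle's tip, that is within 10 degrees of facing it (horizontal distance between nipple_tip and nozzle_tip below 0.028 m and (value of joint swivel above 6 rad or value of joint swivel below -12.3 rad) and velocity of joint swivel between -0.03 and 0.03 rad/s); the robot touches nothing.
It fails at once if after its first pass of the nozzle the housing comes to rest with the nipple not facing the nozzle ((value of joint swivel above 0.3 rad or value of joint swivel below -6.58 rad) and velocity of joint swivel between -0.02 and 0.02 rad/s and horizontal distance between nipple_tip and nozzle_tip above 0.028 m).
It fails at once if a loose thing is moved or lifted (distance of any of adapter, wrench, oil_can, carton from where it was at the start of the episode above 0.02 m).
It also fails if it takes over 51 s, if anything falls off the work surface, if the arm or the gripper's body presses on something with over 40 N, if the wrist force passes 120 N, or if a joint passes its speed limit or range.

## Working session

There is one attempt and no reset: what is moved stays moved. The work goes in short steps, Python scripts to look and compute and a shell command to move; the robot and the scene stay as the last step left them, time stands still between calls to the robot, and variables do not carry over. Pictures are saved under pics/ and viewed, at most 10 in all, crops included, and the job is handed in when it is done.

```bash
mkdir -p pics; cat > h.py <<'E'
import numpy as np, cv2
from cell import readout, optics, order
def ray(im,u,v):
    f=240/np.tan(np.radians(im["fovy"])/2)
    d=np.array([(u-im["cx"])/f,(v-im["cy"])/f]); s=d.copy()
    for _ in range(20): s=d/(1+im["k1"]*(s@s))
    V=np.array(im["view"]); R=V[:3,:3]
    return -R.T@V[:3,3], R.T@np.array([s[0],-s[1],-1])
def onz(im,u,v,z):
    o,d=ray(im,u,v); return o+d*(z-o[2])/d[2]
def proj(im,p):
    V=np.array(im["view"]); c=V[:3,:3]@np.array(p,float)+V[:3,3]
    s=np.array([c[0],-c[1]])/-c[2]; f=240/np.tan(np.radians(im["fovy"])/2)
    return s*(1+im["k1"]*(s@s))*f+[im["cx"],im["cy"]]
E
python3 - <<'E'
from h import *
for n in ["top","scene"]:
    im=optics.get_image(n); cv2.imwrite(f"pics/{n}0.png",im["color"][:,:,::-1])
    print(n,im["fovy"],im["cx"],im["cy"],im["k1"],np.round(ray(im,320,240)[0]))
    for l in ["stand","housing","nipple_tip","adapter","wrench","oil_can","carton"]:
        print(l,[(np.round(b["rect"]).tolist(),round(b["score"],2)) for b in optics.boxes_of(n,l)[:2]])
print(readout.read_state())
E
```

```text
top 51.57118925104392 322.20630113846363 241.27214071585163 0.026747641223148832 [ 465.    7. 1358.]
stand [([304.0, 143.0, 107.0, 142.0], 0.97)]
housing [([316.0, 201.0, 75.0, 83.0], 0.88)]
nipple_tip []
adapter [([153.0, 262.0, 40.0, 32.0], 0.71)]
wrench [([451.0, 205.0, 28.0, 76.0], 0.68)]
oil_can [([456.0, 293.0, 40.0, 30.0], 0.82)]
carton [([135.0, 169.0, 50.0, 57.0], 0.97)]
scene 52.034168031536936 311.4519722367157 240.62313134973434 0.01870123590312352 [ 911.  604. 1210.]
stand [([183.0, 191.0, 150.0, 90.0], 0.79), ([319.0, 375.0, 69.0, 70.0], 0.29)]
housing [([249.0, 193.0, 79.0, 65.0], 0.56)]
nipple_tip [([247.0, 192.0, 84.0, 66.0], 0.58)]
adapter [([395.0, 328.0, 38.0, 46.0], 0.88)]
wrench [([214.0, 148.0, 47.0, 39.0], 0.69), ([180.0, 190.0, 153.0, 85.0], 0.5)]
oil_can [([273.0, 101.0, 26.0, 53.0], 0.79)]
carton [([319.0, 372.0, 70.0, 77.0], 0.93)]
{'clock': 0.8, 'qpos': array([-1.26081349,  0.62836499,  0.03850881,  1.51740957, -0.02701363,
        0.99629975, -0.01996498]), 'qd': array([ 0.00136463,  0.00035698, -0.00090642, -0.00073724, -0.00025329,
       -0.00067781, -0.00237254]), 'tau': array([ 6.16153047e-04, -5.63223946e+01,  1.22565106e+00, -1.93774348e+01,
        1.09218722e-02,  1.36129802e-03, -2.38310696e-05]), 'eef_pos': array([238.53020887, 604.66535128, 208.43321625]), 'tool_rot': array([ 3.14155673e+00, -4.47809584e-05,  2.76580508e+00]), 'force': array([-0.60416335, -0.54263397, -0.76586516]), 'torque': array([-0.03504609,  0.01485138,  0.01425593]), 'gripper_force': 0.0, 'width': 85.70876890497077}
```

View pics/top0.png

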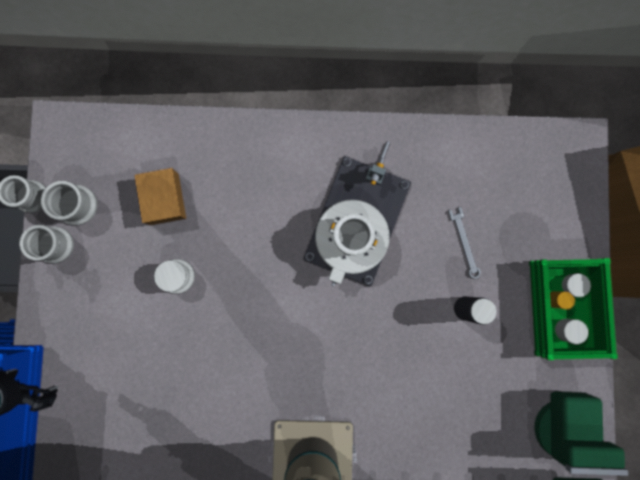

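View pics/scene0.png

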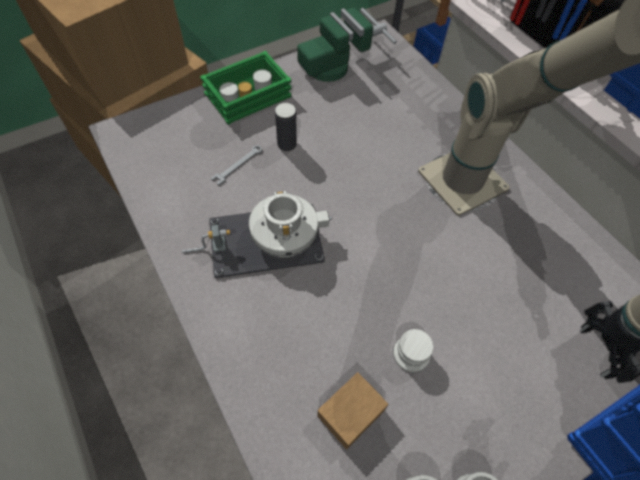

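The top view shows the drum at about (352,237), the boss at (338,275), and the nozzle bracket at (376,173). Image up is +x and image left is +y. Next I'll fit and overlay the geometry.

```bash
cat > ov.py <<'E'
from h import *
def overlay(im,cx,cy,h,q,fn,box=(270,130,440,300),k=4):
    l,t,r,b=box
    g=cv2.resize(im["color"][t:b,l:r,::-1],None,fx=k,fy=k,interpolation=cv2.INTER_CUBIC).copy()
    def P(rad,a,z): return (proj(im,[cx+rad*np.cos(a),cy+rad*np.sin(a),z])-[l,t]+.5)*k
    for R,z,c in [(95,88,(0,0,255)),(51,148,(0,255,0))]:
        cv2.polylines(g,[np.int32([P(R,a,z) for a in np.linspace(0,6.28,60)])],True,c,1)
    def rect(x0,x1,w,z,a,c):
        cv2.polylines(g,[np.int32([P(np.hypot(x,y),a+np.arctan2(y,x),z) for x,y in [(x0,-w),(x1,-w),(x1,w),(x0,w)]])],True,c,1)
    rect(96,125,17,88,h+q,(255,0,0)); rect(170,204,22,88,h,(255,255,0))
    cv2.polylines(g,[np.int32([P(np.hypot(x,y),h+np.arctan2(y,x),12) for x,y in [(-100,-100),(210,-100),(210,100),(-100,100)]])],True,(0,255,255),1)
    cv2.imwrite(fn,g)
E
python3 - <<'E'
from ov import *
im=optics.get_image("top")
c=onz(im,353.5,234,148); c2=onz(im,352.5,237,88); n=onz(im,376.5,173,88); b=onz(im,337.5,275,88)
print(c,c2,n,b)
m=(c+c2)/2; h=np.arctan2(*(n-m)[[1,0]]); a=np.arctan2(*(b-m)[[1,0]])
print(m,h,a,a-h,np.hypot(*(n-m)[:2]),np.hypot(*(b-m)[:2]))
for nm,px,z in [("adapter",(174,276),72),("can",(482,311),150),("carton",(160,195),65),("w1",(457,212),5),("w2",(474,273),5)]: print(nm,np.round(onz(im,*px,z)))
overlay(im,m[0],m[1],h,a-h,"pics/ov1.png")
E
```

```text
[586.33669523 -86.25657725 148.        ] [584.53521802 -88.49058803  88.        ] [ 753.22183955 -147.29115372   88.        ] [486.08535814 -52.24128809  88.        ]
[585.43595663 -87.37358264 118.        ] -0.3429924446141769 2.801697110313286 3.1446895549274627 178.16345818487466 105.37940756652495
adapter [473. 366.  72.]
can [ 408. -401.  150.]
carton [683. 415.  65.]
w1 [ 669. -381.    5.]
w2 [ 503. -428.    5.]
```

View pics/ov1.png

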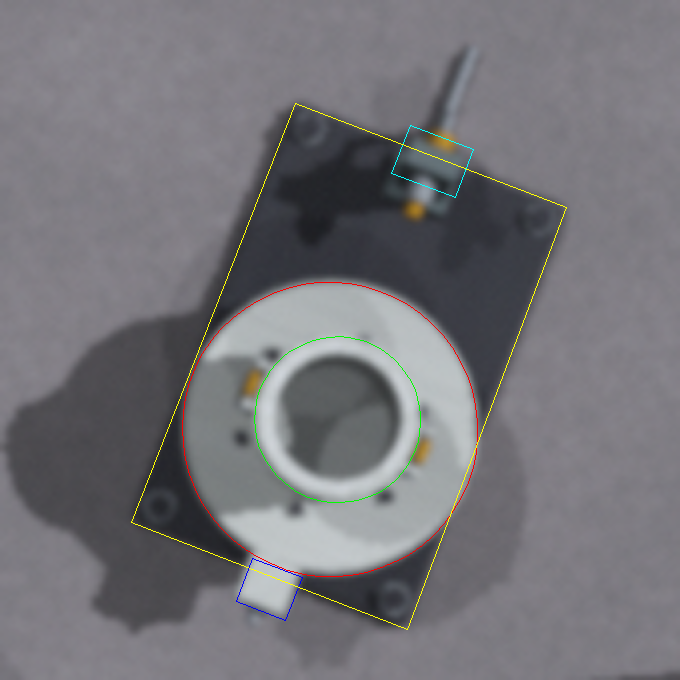

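The fit is good for drum and boss. I'll refine the heading from the plate screws and the nozzle.

```bash
python3 - <<'E'
from ov import *
im=optics.get_image("top")
Z=lambda u,v,z: onz(im,270+u/4-.5,130+v/4-.5,z)[:2]
a,b,c,d=[Z(*p,14) for p in [(312,130),(540,215),(158,505),(395,600)]]
ang=lambda v:np.arctan2(v[1],v[0])
print("screws",ang(a-c),ang(b-d),ang(a-b)-np.pi/2,"mid",(a+b+c+d)/4)
m=np.array([585.,-87.5])
for p in [(414,210),(445,140)]:
    q=Z(*p,70)-m; print("noz",np.hypot(*q),ang(q))
q=Z(272,588,88)-m; print("boss",np.hypot(*q),ang(q))
E
```

```text
screws -0.3608900460926601 -0.34169789161696057 -0.3331594237206108 mid [ 639.17912402 -106.49978629]
noz 157.29151641142755 -0.3450094923401995
noz 208.49752733839514 -0.3566624934141407
boss 108.58493717549061 2.8117662698949752
```

```bash
python3 -m jog '{"claw":[0,0,0,0,0,0,0,0,0,0,0,0],"xyz":[[-0.42,-0.42,0],[-0.42,-0.42,0],[-0.42,-0.42,0],[-0.42,-0.42,0],[-0.42,-0.42,0],[-0.42,-0.42,0],[-0.42,-0.42,0],[-0.42,-0.42,0],[-0.42,-0.42,0],[-0.42,-0.42,0],[-0.42,-0.46,0],[0,0,0]],"twist":[[0,0,0],[0,0,0],[0,0,0],[0,0,0],[0,0,0],[0,0,0],[0,0,0],[0,0,0],[0,0,0],[0,0,0],[0,0,0],[0,0,0]]}'
cat > rel.py <<'E'
from h import *
A=np.array([586,-87.5,0])
def rel():
    s=readout.read_state(); y=s["tool_rot"][2]; d=s["eef_pos"]-A
    ex=np.array([np.cos(y),np.sin(y),0]); ey=np.array([np.sin(y),-np.cos(y),0])
    print("t",round(s["clock"],3),"rpy",np.round(s["tool_rot"],3),"tool-rel x,y",round(d@ex,1),round(d@ey,1),"z",round(s["eef_pos"][2],1),"r",round(np.hypot(d[0],d[1]),1),"F",np.round(s["force"],2),"w",round(s["width"],1))
E
python3 -c "from rel import *; rel()"
```

```text
clock: 2.4
eef_pos: [498.8, -4.7, 208.7]
tool_rot: [-3.14, 0.003, 2.756]
force: [-0.5, 0.7, -0.9]
width: 0.3
gripper_force: 0.0
t 2.4 rpy [-3.140e+00  3.000e-03  2.756e+00] tool-rel x,y 112.0 43.9 z 208.7 r 120.3 F [-0.51  0.66 -0.87] w 0.3
```

```bash
python3 -m jog '{"claw":[0,0,0,0,0],"xyz":[[0.04,0.12,0],[0,0,0.48],[0,0,0.48],[0,0,0.46],[0,0,0]],"twist":[[0,0,-0.017],[0,0,0],[0,0,0],[0,0,0],[0,0,0]]}'
python3 -c "
from rel import *; rel()
im=optics.get_image('wrist'); cv2.imwrite('pics/w1.png',im['color'][:,:,::-1])"
```

```text
clock: 3.02
eef_pos: [494.7, 17.3, 64.0]
tool_rot: [-3.14, -0.007, 2.825]
force: [-0.7, -0.1, 1.1]
width: 0.4
gripper_force: 0.0
t 3.025 rpy [-3.14  -0.007  2.825] tool-rel x,y 119.4 71.1 z 64.0 r 138.9 F [-0.7  -0.14  1.06] w 0.4
```

View pics/w1.png

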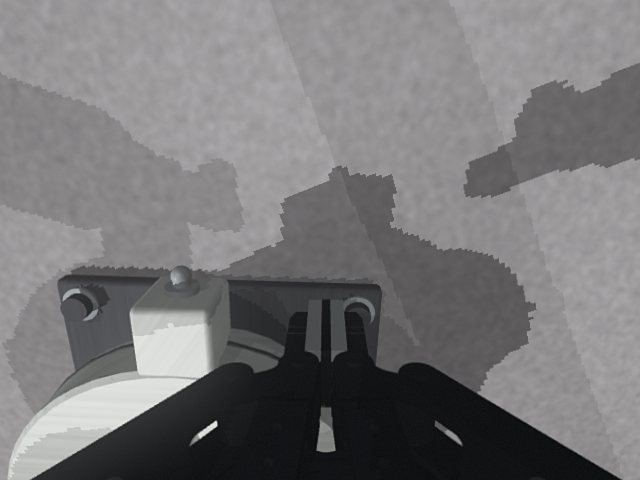

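The wrist view shows the boss at about (180,320), left of the shut fingers (tool -y), with a clear gap. Now the flick.

```bash
python3 -m jog '{"claw":[0,0,0,0,0,0,0,0,0,0],"xyz":[[-0.02,-0.10,0],[0,-0.15,0],[0,-0.20,0],[0,-0.30,0],[0,-0.36,0],[0,0.08,0],[0,0.1,-0.1],[0,0,-0.5],[0,0,-0.2],[0,0,0]],"twist":[[0,0,0],[0,0,0],[0,0,0],[0,0,0],[0,0,0],[0,0,0],[0,0,0],[0,0,0],[0,0,0],[0,0,0]]}'
cat > ang.py <<'E'
from rel import *
im=optics.get_image("top"); s=readout.read_state()
g=im["color"].astype(float).mean(2).astype(np.float32)
# sample ring r=104..122 at z=88, brightness vs angle
th=np.radians(np.arange(0,360,1))
P=np.array([[proj(im,[A[0]+r*np.cos(t),A[1]+r*np.sin(t),88]) for t in th] for r in (104,110,116,121)],np.float32)
v=cv2.remap(g,P[:,:,0],P[:,:,1],cv2.INTER_LINEAR).mean(0)
k=np.ones(16)/16; f=np.real(np.fft.ifft(np.fft.fft(v)*np.fft.fft(np.roll(np.pad(k,(0,344)),-8))))
o=np.argsort(-f)[:1]; i=o[0]
w=np.array([f[(i+j)%360] for j in range(-3,4)]); w=w-w.min()
a=i+(w@np.arange(-3,4))/w.sum()
print("clock",round(s["clock"],3),"boss world deg",a,"q mod deg",(a+np.degrees(.348)+180)%360-180,"bright",f[i].round(),np.median(f).round())
E
python3 ang.py; python3 ang.py; python3 -c "from rel import *; rel()"
```

```text
clock: 4.32
eef_pos: [472.3, -73.3, 148.7]
tool_rot: [3.14, 0.005, 2.822]
force: [-0.4, 0.6, -0.6]
width: 0.0
gripper_force: 0.0
clock 4.375 boss world deg 272.4555027711974 q mod deg -67.60556595824994 bright 123.0 71.0
clock 4.425 boss world deg 272.4710036776219 q mod deg -67.59006505182543 bright 123.0 71.0
t 4.425 rpy [3.141 0.    2.821] tool-rel x,y 114.1 -23.2 z 146.6 r 116.4 F [ 0.75 -0.14 -0.13] w -0.0
```

```bash
python3 -c "
from ov import *
im=optics.get_image('top'); overlay(im,586,-87.5,-.348,-1.18,'pics/ov2.png')
from rel import *; rel()"
```

```text
t 4.475 rpy [ 3.142e+00 -1.000e-03  2.821e+00] tool-rel x,y 114.5 -23.6 z 146.0 r 116.9 F [ 0.71  0.4  -0.25] w -0.0
```

View pics/ov2.png

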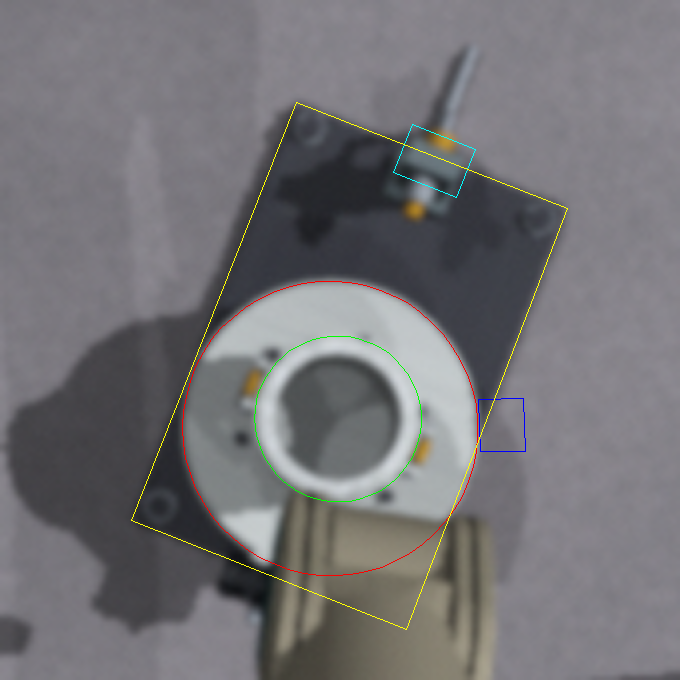

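```bash
python3 -c "
from rel import *
a=optics.get_image('top')['color'].astype(int)
for i in range(3):
  b=optics.get_image('top')['color'].astype(int); d=abs(b-a).max(2)[195:290,310:395]; print((d>25).sum())
im=optics.get_image('wrist'); cv2.imwrite('pics/w2.png',im['color'][:,:,::-1]); rel()"
```

```text
3
7
11
t 4.725 rpy [-3.141e+00 -2.000e-03  2.819e+00] tool-rel x,y 114.2 -24.4 z 145.7 r 116.8 F [ 0.13  0.98 -0.61] w 0.0
```

View pics/w2.png

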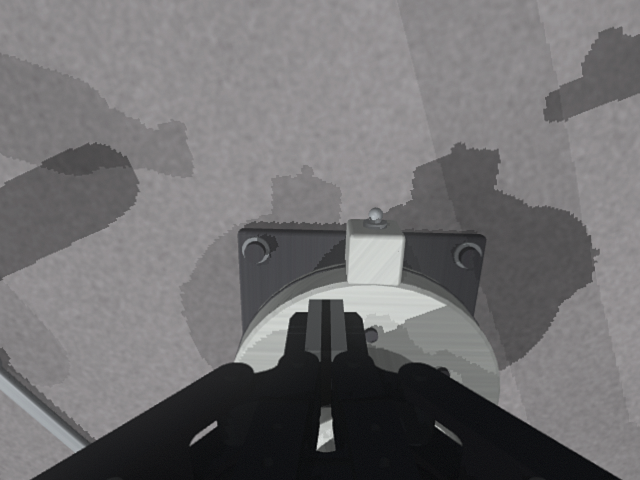

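```bash
python3 -c "
from rel import *
im=optics.get_image('wrist')
for p,z in [((376,222),88),((376,283),88),((376,213),70)]:
  d=onz(im,*p,z)-A; print(np.hypot(*d[:2]),np.arctan2(d[1],d[0]))
cv2.imwrite('pics/w3.png',im['color'][:,:,::-1])
a=cv2.imread('pics/w2.png').astype(int);print((abs(a-im['color'][:,:,::-1]).max(2)>25).sum())
print(np.round(readout.read_state()['qd'],3))
"
```

```text
130.30883072024255 2.7832486942643495
91.06441956786156 2.749742227378682
130.86822189905055 2.7671724969465736
221
[ 0.001 -0.004  0.001 -0.003  0.001 -0.     0.001]
```

The boss is at 2.77 rad and at rest, so the flick never engaged. The fingers are now on its other side, so I'll try clockwise from here and check as I go.

```bash
python3 -m jog '{"claw":[0,0,0,0,0],"xyz":[[0,-0.32,0],[0,0,0.40],[0,0,0.40],[0,0,0],[0,0,0]],"twist":[[0,0,0],[0,0,0],[0,0,0],[0,0,0],[0,0,0]]}'
python3 -c "
from rel import *; rel()"
python3 -m jog '{"claw":[0,0],"xyz":[[0,0.2,0],[0,0,0]],"twist":[[0,0,0],[0,0,0]]}' 
python3 -c "
from rel import *; rel()
im=optics.get_image('scene')
im=optics.get_image('scene'); c=im['color'][170:300,170:370,::-1]; cv2.imwrite('pics/s3.png',cv2.resize(c,None,fx=4,fy=4,interpolation=2))"
```

```text
clock: 5.4
eef_pos: [460.8, -105.1, 67.1]
tool_rot: [3.141, 0.001, 2.819]
force: [-0.4, -0.2, -0.1]
width: 0.3
gripper_force: 0.0
t 5.4 rpy [3.141e+00 1.000e-03 2.819e+00] tool-rel x,y 113.2 -56.3 z 67.1 r 126.5 F [-0.41 -0.2  -0.14] w 0.3
clock: 5.65
eef_pos: [468.3, -84.8, 67.9]
tool_rot: [3.14, 0.003, 2.822]
force: [-0.3, -0.6, -0.6]
width: 0.4
gripper_force: 0.0
t 5.65 rpy [3.140e+00 3.000e-03 2.822e+00] tool-rel x,y 112.6 -34.4 z 67.9 r 117.7 F [-0.34 -0.61 -0.64] w 0.4
```

View pics/s3.png

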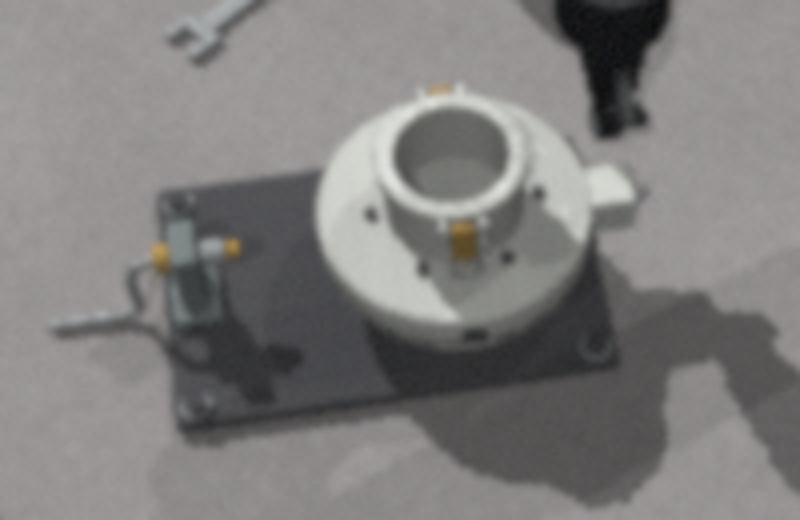

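```bash
python3 -m jog '{"claw":[0,0,0,0],"xyz":[[0,0.14,0],[0,0.24,0],[0,0.32,0],[0,0,0]],"twist":[[0,0,0],[0,0,0],[0,0,0],[0,0,0]]}'
cat > ang2.py <<'E'
from rel import *
import sys
for _ in range(int(sys.argv[1])):
    im=optics.get_image("top"); t=readout.read_state()["clock"]-.05
    g=im["color"].astype(np.float32).mean(2)
    th=np.radians(np.arange(0,360,1))
    P=np.array([[proj(im,[A[0]+r*np.cos(t_),A[1]+r*np.sin(t_),88]) for t_ in th] for r in (102,107,112,117,121)],np.float32)
    f=cv2.remap(g,P[:,:,0],P[:,:,1],cv2.INTER_LINEAR).min(0)
    f=cv2.blur(np.r_[f,f,f][None],(15,1))[0][360:720]
    i=np.argsort(-f)[0]
    print(round(t,3),"q%360",(i+19.9+180)%360-180,f[i].round(),np.sort(f)[-60].round())
E
python3 ang2.py 2; python3 -c "from rel import *; rel()"
```

```text
clock: 6.25
eef_pos: [489.9, -16.2, 66.5]
tool_rot: [3.14, 0.001, 2.824]
force: [-0.7, 0.0, -0.7]
width: -0.1
gripper_force: 0.0
6.25 q%360 -78.10000000000002 113.0 103.0
6.3 q%360 -78.10000000000002 113.0 103.0
t 6.35 rpy [-3.141 -0.     2.82 ] tool-rel x,y 113.9 33.9 z 66.4 r 118.8 F [-0.29 -0.35  0.15] w 0.1
```

```bash
cat > lev.py <<'E'
from rel import *
import sys
def lev(im,c,cam):
    c=c.astype(int); m=((c[:,:,0]-c[:,:,2])>45)
    v,u=np.nonzero(m); out=[]
    for x,y in zip(u,v):
        d=onz(im,x,y,125)-A; r=np.hypot(d[0],d[1])
        if 40<r<75: out.append(np.arctan2(d[1],d[0]))
    out=np.array(out)
    if len(out)==0: return None
    return [ (round(np.degrees(np.median(o)),1),len(o)) for o in (out[(out>-np.pi/2)&(out<=np.pi/2)],out[(out<=-np.pi/2)|(out>np.pi/2)]) if len(o)], [round(np.degrees(np.angle(np.exp(2j*out).sum())/2),1)]
if __name__=="__main__":
    im=optics.get_image("top"); print("ref",lev(im,cv2.imread("pics/top0.png")[:,:,::-1],"top"))
    for _ in range(2):
        t=readout.read_state()["clock"]; im=optics.get_image("top"); print(round(t,3),lev(im,im["color"],"top"))
    im=optics.get_image("scene"); print("sref",lev(im,cv2.imread("pics/scene0.png")[:,:,::-1],"s"))
    im=optics.get_image("scene"); print("s",lev(im,im["color"],"s"), [(np.round(b["rect"]),b["score"]) for b in optics.boxes_of("scene","nipple_tip")])
E
python3 lev.py
```

```text
ref ([(np.float64(66.2), 16), (np.float64(-106.6), 16)], [np.float64(69.7)])
6.4 ([(np.float64(66.2), 17), (np.float64(-107.4), 18)], [np.float64(69.4)])
6.45 ([(np.float64(66.2), 17), (np.float64(-107.4), 18)], [np.float64(69.4)])
sref ([(np.float64(68.9), 30), (np.float64(-110.6), 2)], [np.float64(68.7)])
s ([(np.float64(68.7), 33), (np.float64(-111.7), 3)], [np.float64(68.6)]) [(array([248., 193.,  76.,  63.]), 0.57), (array([320., 376.,  67.,  71.]), 0.35), (array([184., 192., 142.,  88.]), 0.32)]
```

```bash
python3 -c "
from rel import *
im=optics.get_image('scene'); l,t,k=250,150,6
g=cv2.resize(im['color'][t:t+95,l:l+130,::-1],None,fx=k,fy=k,interpolation=2).copy()
p=readout.read_state()['eef_pos']
def pt(P,c): 
  q=(proj(im,P)-[l,t]+.5)*k; cv2.circle(g,tuple(int(v) for v in q),4,c,-1); print(q)
pt(p,(0,0,255)); pt(p*[1,1,0],(255,0,0))
for a,b,z in [(125,17,88),(125,-17,88),(125,17,52),(125,-17,52)]:
  th=2.80; pt(A+[a*np.cos(th)-b*np.sin(th),a*np.sin(th)+b*np.cos(th),z],(0,255,0))
cv2.imwrite('pics/s4.png',g)"
```

```text
[458.36219888 467.68781464]
[453.26277231 543.23707807]
[462.56295622 354.60905835]
[477.02288304 413.9641824 ]
[459.66891643 398.56449797]
[473.77447259 457.16308937]
```

View pics/s4.png

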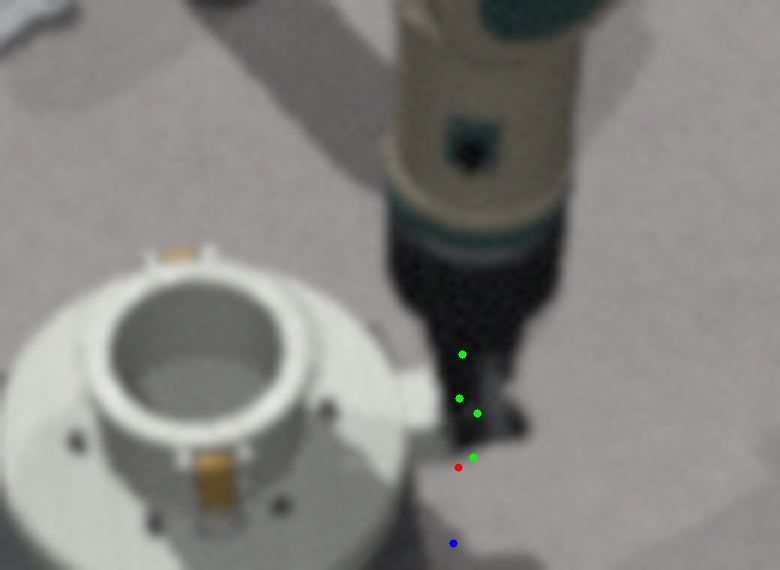

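The picture shows the fingertip near (470,440), above the projected TCP (458,467). The real tip seems higher than I assumed, so it skimmed over the boss top. I'll back off, lower it, and test for contact.

```bash
python3 -m jog '{"claw":[0,0,0,0],"xyz":[[0,0.2,0],[0,0,0.22],[0,0,0],[0,0,0]],"twist":[[0,0,0],[0,0,0],[0,0,0],[0,0,0]]}'
python3 - <<'E'
from rel import *
rel()
im=optics.get_image('scene'); p=readout.read_state()['eef_pos']; q0=proj(im,p)
er=np.array([np.cos(2.81),np.sin(2.81),0])
print("per10mm radial",proj(im,p+10*er)-q0,"z",proj(im,p+[0,0,10])-q0, q0)
# dark gripper pixels near tip in scene
g=im['color'].astype(int).sum(2); x,y=np.int32(q0)
for r in range(y-16,y+10,2): print(r,''.join('#' if g[r,c]<110 else '.' for c in range(x-20,x+25)))
im=optics.get_image('wrist'); print("wrist TCP px",proj(im,p), proj(im,p-[0,0,0]+[0,0,20]))
E
```

```text
clock: 7.2
eef_pos: [495.0, -1.1, 44.7]
tool_rot: [-3.141, -0.0, 2.818]
force: [-1.0, 0.4, -0.1]
width: 0.2
gripper_force: 0.0
t 7.2 rpy [-3.141 -0.     2.818] tool-rel x,y 113.7 53.0 z 44.7 r 125.5 F [-1.02  0.38 -0.06] w 0.2
per10mm radial [ 3.49219842 -0.55122928] z [ 0.14061959 -1.91172604] [327.07060828 237.64526284]
221 ..................#######....................
223 ..................######.....................
225 ..................######.....................
227 ...................#####.....................
229 ...................###.......................
231 ....................####.....................
233 ....................#####....................
235 .............................................
237 .............................................
239 .............................................
241 .............................................
243 .............................................
245 .............................................
wrist TCP px [326.4827419  291.13078391] [326.57398175 313.00833419]
```

```bash
python3 -m jog '{"claw":[0,0,0,0,0,0],"xyz":[[0,-0.08,0],[0,-0.16,0],[0,-0.26,0],[0,-0.34,0],[0,0.1,0],[0,0,0]],"twist":[[0,0,0],[0,0,0],[0,0,0],[0,0,0],[0,0,0],[0,0,0]]}'
python3 - <<'E'
from lev import *
rel()
for _ in range(3):
    t=readout.read_state()["clock"]; im=optics.get_image("top"); print(round(t,3),lev(im,im["color"],"top"))
E
```

```text
clock: 8.05
eef_pos: [471.8, -70.7, 44.5]
tool_rot: [3.141, 0.0, 2.819]
force: [-0.2, -0.2, -0.7]
width: -0.4
gripper_force: 0.0
t 8.05 rpy [3.141 0.    2.819] tool-rel x,y 113.7 -20.2 z 44.5 r 115.4 F [-0.23 -0.23 -0.69] w -0.4
8.05 ([(np.float64(-41.3), 13), (np.float64(136.0), 19)], [np.float64(-42.8)])
8.1 ([(np.float64(-35.3), 16), (np.float64(143.4), 19)], [np.float64(-36.0)])
8.15 ([(np.float64(-29.4), 14), (np.float64(150.4), 18)], [np.float64(-29.5)])
```

It spins at about 2.3 rad/s anticlockwise. While it coasts, I'll touch the bench clear of the boss to calibrate the true tip height.

```bash
python3 -m jog '{"claw":[0,0,0],"xyz":[[0.5,0,0],[0,0,0.4],[0,0,0.2]],"twist":[[0,0,0],[0,0,0],[0,0,0]]}'
python3 -m jog '{"claw":[0],"xyz":[[0,0,0.04]],"twist":[[0,0,0]]}'
python3 -c "from rel import *; rel()"
```

```text
clock: 8.57
eef_pos: [417.9, -47.7, 15.6]
tool_rot: [3.13, -0.025, 2.819]
force: [0.6, 1.3, -0.7]
width: 0.3
gripper_force: 0.0
clock: 8.7
eef_pos: [417.6, -47.6, 11.0]
tool_rot: [3.131, -0.026, 2.819]
force: [0.5, -0.9, -0.0]
width: 0.2
gripper_force: 0.0
t 8.7 rpy [ 3.131 -0.026  2.819] tool-rel x,y 172.4 -15.5 z 11.0 r 173.1 F [ 0.52 -0.94 -0.01] w 0.2
```

```bash
python3 -m jog '{"claw":[0],"xyz":[[0,0,0.1]],"twist":[[0,0,0]]}' | sed -n 2,4p
python3 -m jog '{"claw":[0],"xyz":[[0,0,0.06]],"twist":[[0,0,0]]}' | sed -n 2,4p
python3 -m jog '{"claw":[0],"xyz":[[0,0,0.06]],"twist":[[0,0,0]]}' | sed -n 1,4p
```

```text
eef_pos: [418.0, -47.5, 1.5]
tool_rot: [3.13, -0.025, 2.82]
force: [1.1, -0.4, 0.3]
eef_pos: [417.6, -47.3, -4.8]
tool_rot: [3.13, -0.025, 2.819]
force: [1.1, -0.4, 0.6]
clock: 9.07
eef_pos: [417.6, -47.2, -10.6]
tool_rot: [3.13, -0.025, 2.82]
force: [-0.5, -1.2, -0.3]
```

```bash
python3 -m jog '{"claw":[0],"xyz":[[0,0,0.07]],"twist":[[0,0,0]]}' | sed -n 2,4p
python3 -m jog '{"claw":[0],"xyz":[[0,0,0.04]],"twist":[[0,0,0]]}' | sed -n 2,4p
python3 -m jog '{"claw":[0],"xyz":[[0,0,0.03]],"twist":[[0,0,0]]}' | sed -n 2,4p
python3 -m jog '{"claw":[0],"xyz":[[0,0,0.03]],"twist":[[0,0,0]]}' | sed -n 1,4p
```

```text
eef_pos: [417.5, -47.1, -17.5]
tool_rot: [3.13, -0.025, 2.821]
force: [3.3, 2.7, -0.7]
eef_pos: [418.2, -47.2, -20.4]
tool_rot: [3.131, -0.029, 2.819]
force: [-1.0, -0.3, -0.5]
eef_pos: [419.4, -47.5, -22.2]
tool_rot: [3.131, -0.029, 2.817]
force: [-0.2, -0.4, -0.1]
clock: 9.57
eef_pos: [419.5, -47.5, -23.0]
tool_rot: [3.129, -0.031, 2.817]
force: [-5.6, 0.7, 45.3]
```

The bench touch came at TCP z ≈ -22.5, so the real tip sits about 22 mm above the reported TCP. The drum top should be met at TCP z ≈ 65. Next I'll hover over the ring.

```bash
python3 -m jog '{"claw":[0,0,0,0,0],"xyz":[[0,0,-0.55],[0,0,-0.52],[-0.5,0.08,0],[-0.38,0.07,0],[0,0,0]],"twist":[[0,0,0],[0,0,0],[0,0.01,0],[0,0,0],[0,0,0]]}' | sed -n 1,4p
python3 - <<'E'
from lev import *
rel()
for _ in range(3):
    t=readout.read_state()["clock"]; im=optics.get_image("top"); print(round(t,3),lev(im,im["color"],"top"))
E
```

```text
clock: 10.2
eef_pos: [513.8, -63.9, 78.9]
tool_rot: [3.131, -0.059, 2.82]
force: [-1.0, 0.4, -0.1]
t 10.2 rpy [ 3.131 -0.059  2.82 ] tool-rel x,y 76.0 -0.4 z 78.9 r 76.0 F [-1.    0.39 -0.12] w 0.2
10.2 ([(np.float64(15.2), 14)], [np.float64(15.5)])
10.25 ([(np.float64(20.9), 13)], [np.float64(21.0)])
10.3 ([(np.float64(24.5), 14)], [np.float64(24.5)])
```

```bash
python3 -m jog '{"claw":[0,0,0],"xyz":[[0.08,0,0],[0,0,0.05],[0,0,0]],"twist":[[0,-0.018,0],[0,0,0],[0,0,0]]}' | sed -n 1,4p
python3 - <<'E'
from lev import *
rel()
for _ in range(4):
    t=readout.read_state()["clock"]; im=optics.get_image("top"); print(round(t,3),lev(im,im["color"],"top")); 
E
```

```text
clock: 10.72
eef_pos: [502.9, -60.9, 74.2]
tool_rot: [3.131, -0.007, 2.818]
force: [-0.2, -0.2, -0.6]
t 10.725 rpy [ 3.131 -0.007  2.818] tool-rel x,y 87.2 -1.2 z 74.2 r 87.2 F [-0.24 -0.22 -0.58] w 0.1
10.725 ([(np.float64(63.9), 18), (np.float64(-109.8), 16)], [np.float64(66.9)])
10.775 ([(np.float64(67.9), 16), (np.float64(-104.5), 17)], [np.float64(71.7)])
10.825 ([(np.float64(71.6), 15), (np.float64(-100.2), 15)], [np.float64(75.9)])
10.875 ([(np.float64(76.6), 16), (np.float64(-96.2), 15)], [np.float64(79.9)])
```

```bash
python3 -m jog '{"claw":[0,0,0,0,0,0,0,0,0,0,0],"xyz":[[-0.02,0,0.05],[0,0,0],[0,0,0],[0,0,0],[0,0,0],[0,0,0],[0,0,0],[0,0,0],[0,0,0],[0,0,0],[0,0,0]],"twist":[[0,0,0],[0,0,0],[0,0,0],[0,0,0],[0,0,0],[0,0,0],[0,0,0],[0,0,0],[0,0,0],[0,0,0],[0,0,0]]}' | sed -n 1,4p
python3 - <<'E'
from lev import *
rel()
for _ in range(3):
    t=readout.read_state()["clock"]; im=optics.get_image("top"); print(round(t,3),lev(im,im["color"],"top")); 
E
```

```text
clock: 12.3
eef_pos: [505.0, -61.6, 69.3]
tool_rot: [3.131, -0.006, 2.818]
force: [-0.3, 0.1, 0.9]
t 12.3 rpy [ 3.131 -0.006  2.818] tool-rel x,y 85.0 -1.2 z 69.3 r 85.0 F [-0.31  0.1   0.86] w 0.1
12.3 ([(np.float64(11.7), 13)], [np.float64(11.7)])
12.35 ([(np.float64(14.3), 14)], [np.float64(14.6)])
12.4 ([(np.float64(17.9), 14)], [np.float64(17.9)])
```

```bash
python3 -m jog '{"claw":[0,0,0,0,0,0,0],"xyz":[[0,0,0],[0,0,0],[0,0,0],[0,0,0],[0,0,0],[0,0,0.075],[0,0,0]],"twist":[[0,0,0],[0,0,0],[0,0,0],[0,0,0],[0,0,0],[0,0,0],[0,0,0]]}' | sed -n 1,4p
python3 - <<'E'
from lev import *
rel()
for _ in range(3):
    t=readout.read_state()["clock"]; im=optics.get_image("top"); print(round(t,3),lev(im,im["color"],"top")); 
E
```

```text
clock: 13.32
eef_pos: [505.6, -62.1, 65.0]
tool_rot: [3.128, -0.004, 2.817]
force: [-7.7, 2.3, 36.5]
t 13.325 rpy [ 3.128 -0.004  2.817] tool-rel x,y 84.3 -1.6 z 65.0 r 84.3 F [-7.69  2.33 36.46] w 0.2
13.325 ([(np.float64(67.9), 16), (np.float64(-105.5), 17)], [np.float64(71.3)])
13.375 ([(np.float64(67.4), 17), (np.float64(-105.5), 17)], [np.float64(71.0)])
13.425 ([(np.float64(67.4), 17), (np.float64(-105.5), 17)], [np.float64(71.0)])
```

Stopped within a few degrees of the nozzle. Now I'll lift straight off and verify.

```bash
python3 -m jog '{"claw":[0,0,0,0,0,0,0],"xyz":[[0,0,-0.1],[0,0,-0.4],[0,0,-0.5],[0.5,0,-0.2],[0.4,0,0],[0,0,0],[0,0,0]],"twist":[[0,0,0],[0,0,0],[0,0,0],[0,0,0],[0,0,0],[0,0,0],[0,0,0]]}' | sed -n 1,4p
python3 - <<'E'
from lev import *
from ov import overlay
rel()
for _ in range(2):
    t=readout.read_state()["clock"]; im=optics.get_image("top"); print(round(t,3),lev(im,im["color"],"top")); 
overlay(im,586,-87.5,-.348,0,"pics/fin.png")
E
```

```text
clock: 14.35
eef_pos: [421.0, -34.3, 182.5]
tool_rot: [3.131, -0.005, 2.819]
force: [0.1, -0.0, -0.5]
t 14.35 rpy [ 3.131 -0.005  2.819] tool-rel x,y 173.4 -1.9 z 182.5 r 173.4 F [ 0.05 -0.   -0.46] w 0.3
14.35 ([(np.float64(69.4), 17), (np.float64(-103.1), 17)], [np.float64(73.1)])
14.4 ([(np.float64(69.6), 16), (np.float64(-103.1), 17)], [np.float64(73.4)])
```

View pics/fin.png

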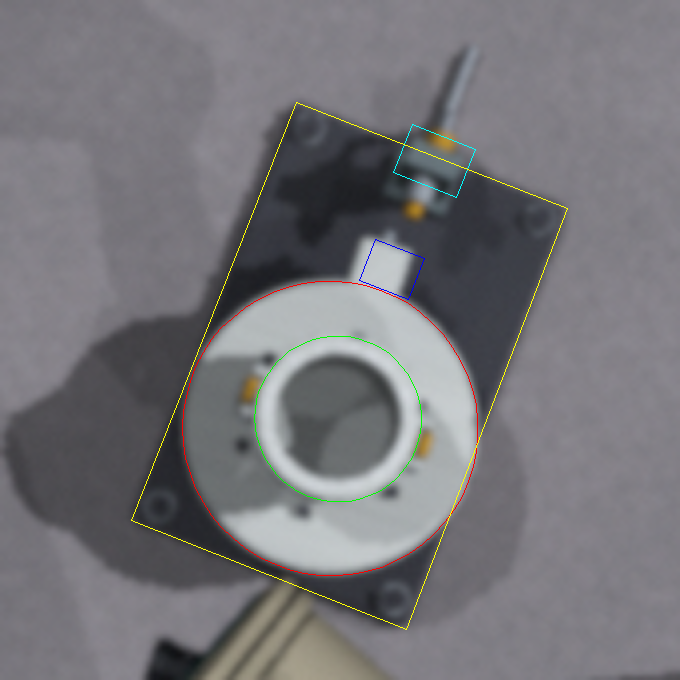

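The final picture shows the boss at (384,266), the nipple at (390,237) and the nozzle tip at (414,211): about 3-6° off, within tolerance. One check that it is at rest, then hand in.

```bash
python3 -m jog '{"claw":[0,0,0,0,0,0],"xyz":[[0,0,0],[0,0,0],[0,0,0],[0,0,0],[0,0,0],[0,0,0]],"twist":[[0,0,0],[0,0,0],[0,0,0],[0,0,0],[0,0,0],[0,0,0]]}' | sed -n 1p
python3 - <<'E'
from lev import *
im=optics.get_image("top"); L=lev(im,im["color"],"top"); print(L)
Z=lambda u,v: onz(im,270+u/4-.5,130+v/4-.5,70)[:2]
print(np.hypot(*(Z(390,235)-Z(413,213))))
if abs(L[1][0]-73.3)<1: print(order.finish_job())
E
```

```text
clock: 15.2
([(np.float64(69.8), 15), (np.float64(-102.6), 17)], [np.float64(74.0)])
21.1670918955085
the job is handed in; nothing more can be done
None
```

The job is handed in. I flicked the swivel to about 2.3 rad/s; it coasted past the nozzle once. A fingertip on the drum top then stopped it on the second pass, with the nipple about 3–6° off the nozzle (tips about 21 mm apart, limit 28 mm), and the hand is clear; I didn't re-measure the loose items at the end, and the handover returned no verdict.

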